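# Check the washed glue syringes

### The job

Try the plunger of each of the three empty glue syringes in the wooden rack, pushing gently straight down: a clear one goes fully home and stays in its hole with the plunger left down. One of the three is blocked: as soon as it resists early stop pushing, never force it, lift that syringe out by its barrel and stand it in the clay reject pot with its plunger left where it stopped. Leave the jar, the shell and the cork alone.

Things in the scene. Friction and masses are not known exactly. Their poses are not given: they have to be found in the camera images.
- rack_top (a point): Centre of the top face of the fixed wooden rack, a block 70 x 230 x 60 mm (its x, y, z) that stands on the table, top 60 mm above the table. Three round holes, 35 mm wide and 48 mm deep (hole floor 12 mm above the table), lie along its y axis at y = -75 (syringe a), 0 (b) and +75 mm (c); a syringe stands in each.
- pot_floor (a point): Centre of the inner floor of the small clay reject pot, fixed to the table: round, open on top, 52 mm high, outside diameter 54 mm, inside diameter 46 mm, inner floor 6 mm above the table. It stands alone on the left or the right of the rack.
- syringe_a_mid (a point): Half-way up, on the axis, of the barrel of the syringe at the rack's -y end: a loose, upright, opaque white plastic cylinder 32 mm in diameter and 105 mm tall, without flange, ridged near the top; z points up its axis. Foot 52.5 mm below this point, rim 52.5 mm above; 57 mm of it stand out of the rack. About 145 g in all (0.8 to 1.2 times).
- plate_a (a point): Centre of the top of the round grey thumb plate, 28 mm in diameter and 5 mm thick, at the upper end of the plunger of syringe a (rod 11 mm in diameter). Its height above the barrel's rim is 49 mm less the travel. The plunger stays where it is left. Pushing or squeezing it with more than 20 N spoils the syringe.
- plunger_a (a joint): Travel (m) of plunger a down into its barrel: 0 fully drawn out, starts at 0 to 0.008. If clear it slides with 3 to 5 N to about 0.040, there it lands on a rubber seat yielding 1.5 N per mm: fully home (end of travel 0.044). In the blocked syringe, something unseen stops it at about 0.018, yielding 1.5 N per mm for some 9 mm, then hard.
- syringe_b_mid (a point): Half-way up, on the axis, of the barrel of the syringe in the middle of the rack: a loose, upright, opaque white plastic cylinder 32 mm in diameter and 105 mm tall, without flange, ridged near the top; z points up its axis. Foot 52.5 mm below this point, rim 52.5 mm above; 57 mm of it stand out of the rack. About 145 g in all (0.8 to 1.2 times).
- plate_b (a point): Centre of the top of the round grey thumb plate, 28 mm in diameter and 5 mm thick, at the upper end of the plunger of syringe b (rod 11 mm in diameter). Its height above the barrel's rim is 49 mm less the travel. The plunger stays where it is left. Pushing or squeezing it with more than 20 N spoils the syringe.
- plunger_b (a joint): Travel (m) of plunger b down into its barrel: 0 fully drawn out, starts at 0 to 0.008. If clear it slides with 3 to 5 N to about 0.040, there it lands on a rubber seat yielding 1.5 N per mm: fully home (end of travel 0.044). In the blocked syringe, something unseen stops it at about 0.018, yielding 1.5 N per mm for some 9 mm, then hard.
- syringe_c_mid (a point): Half-way up, on the axis, of the barrel of the syringe at the rack's +y end: a loose, upright, opaque white plastic cylinder 32 mm in diameter and 105 mm tall, without flange, ridged near the top; z points up its axis. Foot 52.5 mm below this point, rim 52.5 mm above; 57 mm of it stand out of the rack. About 145 g in all (0.8 to 1.2 times).
- plate_c (a point): Centre of the top of the round grey thumb plate, 28 mm in diameter and 5 mm thick, at the upper end of the plunger of syringe c (rod 11 mm in diameter). Its height above the barrel's rim is 49 mm less the travel. The plunger stays where it is left. Pushing or squeezing it with more than 20 N spoils the syringe.
- plunger_c (a joint): Travel (m) of plunger c down into its barrel: 0 fully drawn out, starts at 0 to 0.008. If clear it slides with 3 to 5 N to about 0.040, there it lands on a rubber seat yielding 1.5 N per mm: fully home (end of travel 0.044). In the blocked syringe, something unseen stops it at about 0.018, yielding 1.5 N per mm for some 9 mm, then hard.
- jar_center (a point): Bystander: centre of a closed glass jar with a red lid, 60 mm in diameter, 85 mm tall, on the other side of the rack from the pot.
- shell: Bystander: a pale conical sea shell, 48 mm wide and 40 mm high, standing on the table beyond the rack; the point is the centre of its underside.
- cork_center (a point): Bystander: centre of an upright cork, 22 mm in diameter and 35 mm tall, beyond the rack.

How it is judged:
By the outcome, as a careful person would: the job done as asked, in the order asked, and still so for the second after the job is handed in, with the robot touching nothing.
It also fails if it takes over 72 s, if anything falls off the work surface, if the arm or the gripper's body presses on something with over 40 N, if the wrist force passes 120 N, or if a joint passes its speed limit or range.

### The arm

A 7-joint arm with a two-finger parallel gripper is mounted at the origin on the work surface. World frame = base frame: x ahead of the robot, y to its left, z up, the work surface at z = 0. Lengths are in m, angles in rad, forces in N, time in s.
With the tool pointing down it reaches from about 0.425 to 1.025 m from the base axis. Payload 9.4 kg.
Tool frame: the origin (TCP) lies at the very end of the fingers, on their centre line; the grasp point (between the pads) lies 19 mm behind it; z points along the fingers, y is the direction in which the jaws open and shut (so a half turn about z gives the same grasp; the last joint's range is limited). The gripper opens to 93 mm and grips with 3 to 60 N. Pads are 15 mm wide; open, the fingers measure 128 mm over their backs; the gripper's body (75 mm by 188 mm) begins 65 mm behind the grasp point.
Start: joints at [-1.207, 0.599, -0.003, 1.599, 0.002, 0.943, -0.08], TCP at [0.309, 0.656, 0.219] pointing down, gripper open.
Joint ranges: [-2.57, 2.57], [-0.35, 1.97], [-1.29, 1.29], [0.11, 2.56], [-1.05, 4.19], [0.11, 1.86], [-2.63, 2.63]. Speed limits (rad/s): [2.22, 2.22, 3.01, 3.01, 3.14, 3.14, 3.14].

### API

Orientations are given as a unit quaternion [x, y, z, w].
In Python, from cell import env gives the robot as it stands.
- The arm moves only by the shell command python3 -m crank 'ROWS' [FORCE]. ROWS is JSON, a list that holds one entry, the list of rows, each a list of 5 numbers: the shift along the tool's x, y, z in m, then the turn about the tool's z in rad, then the closure, from 0 (fully open) to 1 (shut). A call has exactly 10 rows; each row is the pose to reach, as a shift and turn from the pose commanded when the call began, along the tool's axes at that moment; what a row does not reach only later rows make up. A row lasts 1/12 s, in which the tool goes at most 41.7 mm and 7.16 degrees, less where a joint would pass 70% of its speed; a pose out of reach is approached as far as the arm can. A call with a gripper value outside its range is refused whole. The fingers move at their own pace and stop on an object; FORCE is the grip in N (left out, the last holds). Time passes only in rows, so rows that repeat a pose let the fingers close, or fill a call up. It gives the time, the measured TCP pose, the force and the opening at its end, in the units of the state.
- env.get_obs(): the state, without advancing time (a new reading comes with each control period).
- env.get_image(name): name is "scene" or "top" or "wrist"; returns the picture (480x640x3 uint8, blue, green, red); there is no depth.
- env.get_calibration(name): a dict with "fx", "fy", "cx", "cy" (pixels), "position" and "rotation" of the camera in the world. Camera axes: x right, y down, z forward; pixel columns grow to the right and rows downward; lengths in m; the calibration is good to about 2 mm. A picture is of the moment at which its call begins: read the wrist's pose just before it. get_calibration takes no time and is no camera call; for the wrist camera it gives the pose at the moment of the call.
- env.finish_job(): hands the job in, once; it reports no verdict.
The state is a dict: "clock": time; "qpos": joint angles; "qd": joint speeds; "tau": joint torques, N m; "tool_pos": TCP position; "tcp_rot": TCP orientation; "wrist_force": force on the tool from outside, world axes, zero at the start; "ft_torque": the same for the moment, N m; "grip_width": opening from 0.0 (shut) to 1.0 (fully open).
Only numpy, scipy, OpenCV 4.12 (cv2) and the standard library are available. Lean on these libraries where they do the work, as an engineer would, in place of code of your own. Each camera call takes 0.05 s, during which the arm holds its last target. There are 200 camera calls.

## Working session

There is one attempt and no reset: what is moved stays moved. The work goes in short steps, Python scripts to look and compute and a shell command to move; the robot and the scene stay as the last step left them, time stands still between calls to the robot, and variables do not carry over. Pictures are saved under pics/ and viewed, about 8 in all and at most 12, crops included, and the job is handed in when it is done.

```bash
mkdir -p pics; ls; cat > h.py <<'E'
import numpy as np, cv2
from cell import env
from scipy.spatial.transform import Rotation as R
def cal(n):
    c=env.get_calibration(n); return c,np.array(c["position"]),np.array(c["rotation"])
def ray(n,u,v,C=None):
    c,p,r=C or cal(n)
    if r.shape!=(3,3): r=R.from_quat(r).as_matrix()
    d=r@np.array([(u-c["cx"])/c["fx"],(v-c["cy"])/c["fy"],1]); return p,d/np.linalg.norm(d)
def onz(n,u,v,z,C=None):
    p,d=ray(n,u,v,C); return p+d*(z-p[2])/d[2]
def proj(n,P,C=None):
    c,p,r=C or cal(n)
    if r.shape!=(3,3): r=R.from_quat(r).as_matrix()
    q=r.T@(np.array(P)-p); return c["fx"]*q[0]/q[2]+c["cx"],c["fy"]*q[1]/q[2]+c["cy"]
E
python3 - <<'E'
from h import *
for n in("top","scene"):
    i=env.get_image(n); cv2.imwrite(f"pics/{n}0.png",i); print(n,env.get_calibration(n))
o=env.get_obs(); print(o)
E
```

```text
pics
top {'fx': 441.9072438753002, 'fy': 441.9072438753002, 'cx': 333.2712684502894, 'cy': 240.9281844920726, 'position': array([ 0.46752264, -0.02292024,  0.9150195 ]), 'rotation': array([-0.70308117,  0.70567014, -0.06164019,  0.06250609])}
scene {'fx': 509.9414122565811, 'fy': 509.9414122565811, 'cx': 325.179473463113, 'cy': 244.01421357548475, 'position': array([1.19287128, 0.57248774, 0.64001252]), 'rotation': array([ 0.33358131,  0.80642795, -0.44716444, -0.19606486])}
{'clock': 0.1, 'qpos': array([-1.20669164,  0.60008261, -0.00254754,  1.60002911,  0.00182967,
        0.94288691, -0.07977152]), 'qd': array([-7.33686319e-04, -1.90522449e-03, -1.06040527e-04, -1.58940431e-03,
        5.92646902e-04, -5.48643969e-05, -1.42827466e-03]), 'tau': array([ 6.12621603e-03, -7.66555095e+01,  1.50222726e+00, -2.52940625e+01,
       -5.22791734e-02,  1.35717873e-02,  3.18553964e-05]), 'tool_pos': array([0.3091699 , 0.65530502, 0.2178266 ]), 'tcp_rot': array([ 2.18569582e-01,  9.75821113e-01, -6.97775786e-04, -7.82687354e-05]), 'wrist_force': array([-0.18509471, -0.30403162, -0.67306702]), 'ft_torque': array([-0.01048991, -0.04783788, -0.02868742]), 'grip_width': 0.999865444213353}
```

View pics/top0.png

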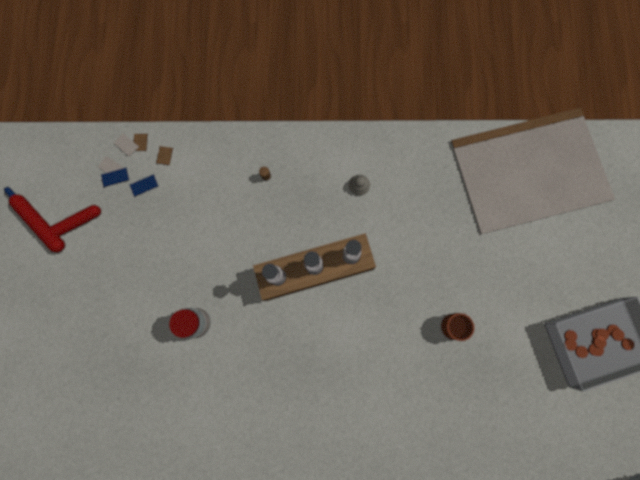

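View pics/scene0.png

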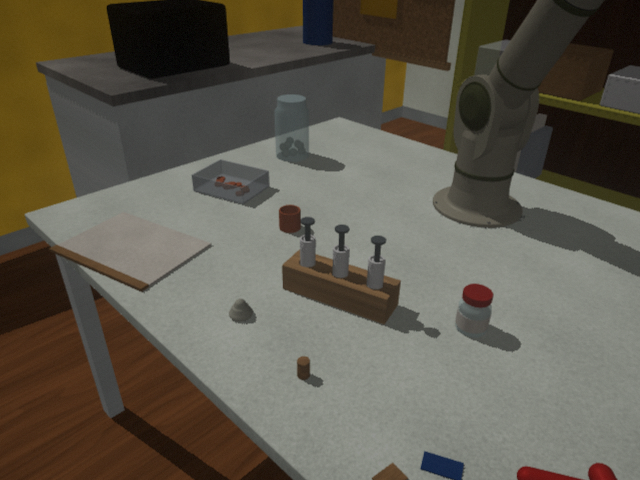

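The top view shows the rack with corners near (254,265), (367,235), (375,268) and (262,298). The plates are at (271,271), (313,260) and (353,249), the pot at (458,326) and the jar at (184,323). In the scene view the plates are at (378,240), (342,229) and (307,221).

```bash
python3 - <<'E'
from h import *
i=cv2.imread("pics/top0.png"); s=cv2.imread("pics/scene0.png")
hsv=cv2.cvtColor(i,cv2.COLOR_BGR2HSV)
def blobs(m,lo,hi,nm):
    n,l,st,ce=cv2.connectedComponentsWithStats(m.astype(np.uint8))
    for k in range(1,n):
        if lo<st[k,4]<hi: print(nm,st[k],ce[k].round(1))
    return l
m=((hsv[...,0]<22)&(hsv[...,1]>90)).astype(np.uint8); m[:200]=0; 
l=blobs(m[:, :]*1,150,9e3,"brown")
mm=np.zeros_like(m); mm[225:305,245:380]=m[225:305,245:380]
pts=np.argwhere(cv2.morphologyEx(mm,cv2.MORPH_OPEN,np.ones((3,3))))[:,::-1].astype(np.float32)
r=cv2.minAreaRect(pts); b=cv2.boxPoints(r); print(r)
for q in b: print(q,onz("top",*q,0.06).round(3))
# pot
pm=np.zeros_like(m); pm[300:350,430:490]=m[300:350,430:490]
(c,rad)=cv2.minEnclosingCircle(np.argwhere(pm)[:,::-1].astype(np.float32)); print("pot",c,rad,onz("top",*c,.052))
# plates dark grey
for n,im,cs in(("top",i,[(271,271),(313,260),(353,249)]),("scene",s,[(378,240),(342,229),(307,221)])):
    for u,v in cs:
        w=im[v-14:v+14,u-14:u+14].astype(int); d=(w.max(2)<100)&(w.max(2)-w.min(2)<22)
        nn,ll,st,ce=cv2.connectedComponentsWithStats(d.astype(np.uint8),connectivity=4)
        k=1+st[1:,4].argmax(); c=ce[k]+[u-14,v-14]; print(n,st[k],c.round(1),onz(n,*c,.161).round(4))
a=cv2.resize(i[225:305,245:385],None,fx=5,fy=5); b=cv2.resize(s[200:300,270:410],None,fx=4,fy=4)
o=np.zeros((800,700,3),np.uint8); o[:400,:700]=a; o[400:800,:560]=b; cv2.imwrite("pics/z.png",cv2.resize(o,None,fx=.75,fy=.75))
E
```

```text
brown [   9  200   92   53 1501] [ 52.2 222.8]
brown [ 254  234  121   66 2959] [314.5 268.5]
brown [169 309  30  29 599] [183.2 323.1]
brown [441 313  33  28 700] [457.4 326.6]
brown [565 325  69  33 988] [596.9 340.9]
((313.61700439453125, 267.0118103027344), (36.00735092163086, 117.71915435791016), 73.94001770019531)
[252.07396 265.9939 ] [0.57  0.136 0.06 ]
[365.19885 233.42764] [ 0.634 -0.085  0.06 ]
[375.16003 268.02972] [ 0.566 -0.103  0.06 ]
[262.03516 300.59598] [0.504 0.115 0.06 ]
pot (457.1764831542969, 327.058837890625) 16.307043075561523 [ 0.4522792  -0.25898107  0.052     ]
top [  4   7  24  21 285] [271.6 273.5] [0.5453 0.0835 0.161 ]
top [  4   5  21  23 288] [312.1 261.9] [0.565  0.0143 0.161 ]
top [  3   5  19  23 292] [351.  250.7] [ 0.5843 -0.0528  0.161 ]
scene [  7  10  15  18 169] [377.8 242.9] [0.5589 0.0953 0.161 ]
scene [  7  10  15  18 162] [341.6 231.9] [0.5773 0.023  0.161 ]
scene [  0   4  22  24 258] [305.1 226. ] [ 0.6111 -0.0404  0.161 ]
```

View pics/z.png

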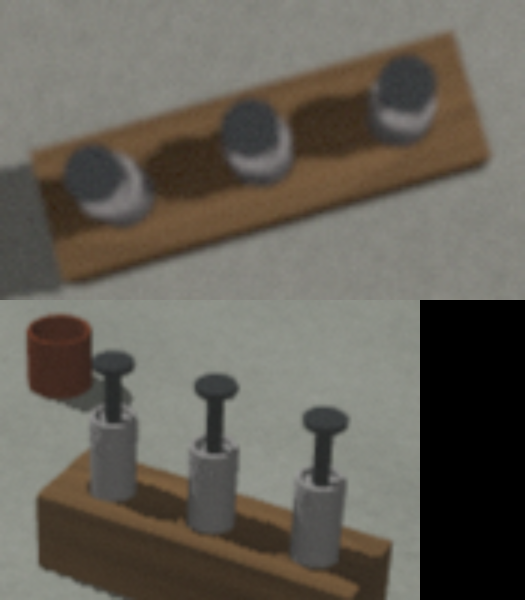

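The crop gives plate centres of (269.8,270.9), (311.7,259.1) and (353.3,247.7) in the top view. In the scene view they are (378.3,239.3), (341.7,228.3) and (307.7,220.7).

```bash
cat >> h.py <<'E'
def tri(n1,a,n2,b):
    p,d=ray(n1,*a); q,e=ray(n2,*b)
    s=np.linalg.lstsq(np.c_[d,-e],q-p,rcond=None)[0]; A=p+s[0]*d; B=q+s[1]*e
    return (A+B)/2,np.linalg.norm(A-B)
def shift(P,yaw=None):
    "shift in tool axes from measured TCP to P; turn about tool z so that tool y lies along yaw (mod pi)"
    o=env.get_obs(); r=R.from_quat(o["tcp_rot"]); s=r.inv().apply(np.array(P)-o["tool_pos"])
    y=r.apply([0,1,0]); t=None
    if yaw is not None: t=-((yaw-np.arctan2(y[1],y[0])+np.pi/2)%np.pi-np.pi/2)
    return s.round(4),t
E
python3 - <<'E'
from h import *
for a,b in(((269.8,270.9),(378.3,239.3)),((311.7,259.1),(341.7,228.3)),((353.3,247.7),(307.7,220.7))):
    print(tri("top",a,"scene",b))
print(shift([.548,.088,.24],np.radians(16.1)))
E
```

```text
(array([0.54918295, 0.08731756, 0.1611854 ]), np.float64(0.0017317106086234414))
(array([0.56936297, 0.01524059, 0.16253017]), np.float64(0.0008486944211223136))
(array([ 0.58954014, -0.05650756,  0.15795269]), np.float64(0.001159283942348035))
(array([-0.458 , -0.4113, -0.0215]), np.float64(0.8491013631337612))
```

```bash
python3 -m crank '[[[-0.03,-0.03,-0.02,0.12,0.2],[-0.06,-0.055,-0.025,0.24,0.4],[-0.09,-0.08,-0.025,0.36,0.6],[-0.12,-0.11,-0.025,0.48,0.8],[-0.15,-0.135,-0.025,0.6,1],[-0.18,-0.16,-0.025,0.72,1],[-0.21,-0.19,-0.025,0.85,1],[-0.24,-0.215,-0.025,0.85,1],[-0.27,-0.245,-0.025,0.85,1],[-0.3,-0.27,-0.025,0.85,1]]]' 20
```

```text
clock: 0.93
tool_pos: [0.4653, 0.2813, 0.2435]
tcp_rot: [0.601, 0.799, -0.0, -0.0]
wrist_force: [0.6, 0.9, 0.1]
grip_width: 0.333
```

```bash
python3 -m crank '[[[-0.035,0.005,0,0,1],[-0.07,0.01,0,0,1],[-0.105,0.014,0,0,1],[-0.14,0.018,0,0,1],[-0.175,0.022,0,0,1],[-0.2095,0.0267,0.01,0,1],[-0.2095,0.0267,0.03,0,1],[-0.2095,0.0267,0.05,0,1],[-0.2095,0.0267,0.06,0,1],[-0.2095,0.0267,0.06,0,1]]]' 20
python3 - <<'E'
from h import *
print(env.get_obs()["tool_pos"],env.get_obs()["wrist_force"]); cv2.imwrite("pics/w1.png",env.get_image("wrist"))
E
```

```text
clock: 1.77
tool_pos: [0.5477, 0.0894, 0.1816]
tcp_rot: [0.601, 0.799, -0.002, -0.001]
wrist_force: [-0.5, 0.4, -0.0]
grip_width: 0.006
[0.54768435 0.08942223 0.18155399] [-0.51918846  0.37834488 -0.04302555]
```

View pics/w1.png

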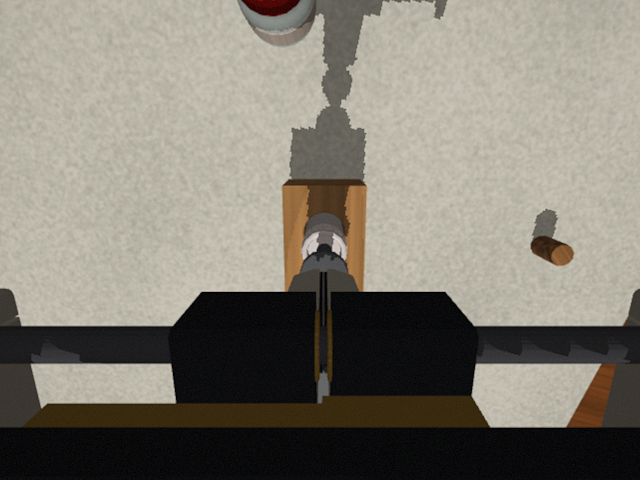

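The wrist view shows the closed fingers centred sideways over the plate, at column 323, with the rack between columns 283 and 366. I'll push syringe c first.

```bash
python3 -m crank '[[[0,0,0.006,0,1],[0,0,0.012,0,1],[0,0,0.016,0,1],[0,0,0.019,0,1],[0,0,0.022,0,1],[0,0,0.024,0,1],[0,0,0.026,0,1],[0,0,0.028,0,1],[0,0,0.03,0,1],[0,0,0.03,0,1]]]'
```

```text
clock: 2.65
tool_pos: [0.549, 0.0896, 0.1534]
tcp_rot: [0.602, 0.799, -0.0, -0.0]
wrist_force: [0.9, 0.2, 1.5]
grip_width: 0.003
```

```bash
python3 -m crank '[[[0,0,0.001,0,1],[0,0,0.002,0,1],[0,0,0.003,0,1],[0,0,0.004,0,1],[0,0,0.005,0,1],[0,0,0.006,0,1],[0,0,0.007,0,1],[0,0,0.008,0,1],[0,0,0.009,0,1],[0,0,0.01,0,1]]]'
```

```text
clock: 3.48
tool_pos: [0.5491, 0.0896, 0.1435]
tcp_rot: [0.601, 0.799, 0.0, 0.0]
wrist_force: [0.2, 0.4, 3.9]
grip_width: 0.006
```

```bash
python3 -m crank '[[[0,0,0.0005,0,1],[0,0,0.001,0,1],[0,0,0.0015,0,1],[0,0,0.002,0,1],[0,0,0.0025,0,1],[0,0,0.003,0,1],[0,0,0.0035,0,1],[0,0,0.004,0,1],[0,0,0.0045,0,1],[0,0,0.005,0,1]]]'
```

```text
clock: 4.32
tool_pos: [0.549, 0.0896, 0.1386]
tcp_rot: [0.602, 0.799, 0.0, 0.0]
wrist_force: [0.4, 0.3, 5.5]
grip_width: 0.005
```

Travel is 27 mm at about 5 N, so syringe c is clear. I'll push on to the seat.

```bash
python3 -m crank '[[[0,0,0.0015,0,1],[0,0,0.003,0,1],[0,0,0.0045,0,1],[0,0,0.006,0,1],[0,0,0.0075,0,1],[0,0,0.009,0,1],[0,0,0.01,0,1],[0,0,0.011,0,1],[0,0,0.012,0,1],[0,0,0.013,0,1]]]'
```

```text
clock: 5.15
tool_pos: [0.5491, 0.0895, 0.1256]
tcp_rot: [0.602, 0.799, 0.0, 0.0]
wrist_force: [0.8, 0.2, 5.5]
grip_width: 0.005
```

```bash
python3 -m crank '[[[0,0,0.0002,0,1],[0,0,0.0004,0,1],[0,0,0.0006,0,1],[0,0,0.0008,0,1],[0,0,0.001,0,1],[0,0,0.0012,0,1],[0,0,0.0014,0,1],[0,0,0.0016,0,1],[0,0,0.0018,0,1],[0,0,0.002,0,1]]]'
```

```text
clock: 5.98
tool_pos: [0.5492, 0.0896, 0.1239]
tcp_rot: [0.602, 0.799, 0.0, 0.0]
wrist_force: [-0.2, -0.0, 7.9]
grip_width: 0.006
```

Syringe c is home at 42 mm of travel with the force rising. Next is b.

```bash
python3 -m crank '[[[0,0,-0.015,0,1],[0,0,-0.04,0,1],[0,0,-0.06,0,1],[-0.01,0,-0.06,0,1],[-0.03,0,-0.06,0,1],[-0.055,-0.001,-0.06,0,1],[-0.077,-0.001,-0.06,0,1],[-0.077,-0.001,-0.058,0,1],[-0.077,-0.001,-0.056,0,1],[-0.077,-0.001,-0.056,0,1]]]'
```

```text
clock: 6.82
tool_pos: [0.5686, 0.0154, 0.1785]
tcp_rot: [0.602, 0.799, -0.001, -0.001]
wrist_force: [0.5, -0.3, -0.6]
grip_width: 0.004
```

```bash
python3 -m crank '[[[0,0,0.006,0,1],[0,0,0.012,0,1],[0,0,0.016,0,1],[0,0,0.018,0,1],[0,0,0.02,0,1],[0,0,0.022,0,1],[0,0,0.024,0,1],[0,0,0.026,0,1],[0,0,0.027,0,1],[0,0,0.028,0,1]]]'
```

```text
clock: 7.65
tool_pos: [0.5694, 0.0153, 0.1516]
tcp_rot: [0.602, 0.799, 0.0, 0.0]
wrist_force: [-0.0, 0.3, 4.1]
grip_width: 0.006
```

Travel is 14.4 mm at 4 N. I'll take 6 mm more.

```bash
python3 -m crank '[[[0,0,0.0006,0,1],[0,0,0.0012,0,1],[0,0,0.0018,0,1],[0,0,0.0024,0,1],[0,0,0.003,0,1],[0,0,0.0036,0,1],[0,0,0.0042,0,1],[0,0,0.0048,0,1],[0,0,0.0054,0,1],[0,0,0.006,0,1]]]'
```

```text
clock: 8.48
tool_pos: [0.5694, 0.0153, 0.1456]
tcp_rot: [0.602, 0.799, -0.0, 0.0]
wrist_force: [0.1, 0.3, 3.8]
grip_width: 0.004
```

```bash
python3 -m crank '[[[0,0,0.0004,0,1],[0,0,0.0008,0,1],[0,0,0.0012,0,1],[0,0,0.0016,0,1],[0,0,0.002,0,1],[0,0,0.0024,0,1],[0,0,0.0028,0,1],[0,0,0.0032,0,1],[0,0,0.0036,0,1],[0,0,0.004,0,1]]]'
```

```text
clock: 9.32
tool_pos: [0.5694, 0.0153, 0.1416]
tcp_rot: [0.602, 0.799, 0.0, 0.0]
wrist_force: [-0.8, 1.1, 3.8]
grip_width: 0.004
```

Travel is 24.4 mm at a steady 3.8 N, so b is clear. I'll push it home.

```bash
python3 -m crank '[[[0,0,0.0018,0,1],[0,0,0.0036,0,1],[0,0,0.0054,0,1],[0,0,0.0072,0,1],[0,0,0.009,0,1],[0,0,0.0108,0,1],[0,0,0.0126,0,1],[0,0,0.014,0,1],[0,0,0.015,0,1],[0,0,0.016,0,1]]]'
```

```text
clock: 10.15
tool_pos: [0.5694, 0.0153, 0.1255]
tcp_rot: [0.602, 0.799, 0.0, 0.0]
wrist_force: [-0.5, 1.0, 5.1]
grip_width: 0.006
```

```bash
python3 -m crank '[[[0,0,0.0002,0,1],[0,0,0.0004,0,1],[0,0,0.0006,0,1],[0,0,0.0008,0,1],[0,0,0.001,0,1],[0,0,0.0012,0,1],[0,0,0.0014,0,1],[0,0,0.0016,0,1],[0,0,0.0018,0,1],[0,0,0.002,0,1]]]'
```

```text
clock: 10.98
tool_pos: [0.5696, 0.0153, 0.124]
tcp_rot: [0.602, 0.799, 0.0, 0.0]
wrist_force: [-0.2, 0.6, 6.9]
grip_width: 0.005
```

Syringe b is home. Next is a.

```bash
python3 -m crank '[[[0,0,-0.015,0,1],[0,0,-0.04,0,1],[0,0,-0.06,0,1],[-0.01,0,-0.06,0,1],[-0.03,0,-0.06,0,1],[-0.055,-0.001,-0.06,0,1],[-0.075,-0.001,-0.06,0,1],[-0.075,-0.001,-0.058,0,1],[-0.075,-0.001,-0.056,0,1],[-0.075,-0.001,-0.056,0,1]]]'
```

```text
clock: 11.82
tool_pos: [0.5884, -0.0567, 0.1785]
tcp_rot: [0.602, 0.799, -0.0, -0.001]
wrist_force: [0.2, 1.1, -0.5]
grip_width: 0.004
```

```bash
python3 -m crank '[[[0,0,0.006,0,1],[0,0,0.012,0,1],[0,0,0.016,0,1],[0,0,0.018,0,1],[0,0,0.02,0,1],[0,0,0.022,0,1],[0,0,0.024,0,1],[0,0,0.025,0,1],[0,0,0.026,0,1],[0,0,0.027,0,1]]]'
```

```text
clock: 12.65
tool_pos: [0.5892, -0.0571, 0.1528]
tcp_rot: [0.602, 0.799, 0.0, 0.0]
wrist_force: [-0.5, 0.6, 2.3]
grip_width: 0.007
```

```bash
python3 -m crank '[[[0,0,0.0005,0,1],[0,0,0.001,0,1],[0,0,0.0015,0,1],[0,0,0.002,0,1],[0,0,0.0025,0,1],[0,0,0.003,0,1],[0,0,0.0035,0,1],[0,0,0.004,0,1],[0,0,0.0045,0,1],[0,0,0.005,0,1]]]'
```

```text
clock: 13.48
tool_pos: [0.5892, -0.0571, 0.1477]
tcp_rot: [0.601, 0.799, 0.0, 0.0]
wrist_force: [0.2, -0.5, 3.9]
grip_width: 0.004
```

Travel is 18.3 mm at 3.9 N. I'll take a gentle 2 mm step to confirm.

```bash
python3 -m crank '[[[0,0,0.0002,0,1],[0,0,0.0004,0,1],[0,0,0.0006,0,1],[0,0,0.0008,0,1],[0,0,0.001,0,1],[0,0,0.0012,0,1],[0,0,0.0014,0,1],[0,0,0.0016,0,1],[0,0,0.0018,0,1],[0,0,0.002,0,1]]]'
```

```text
clock: 14.32
tool_pos: [0.5893, -0.0571, 0.1459]
tcp_rot: [0.601, 0.799, 0.0, 0.0]
wrist_force: [-0.1, -0.0, 6.7]
grip_width: 0.006
```

Force rises at about 1.5 N/mm past 18 mm, so a is blocked and I stop here. Next I back off and open.

```bash
python3 -m crank '[[[0,0,-0.01,0,1],[0,0,-0.03,0,1],[0,0,-0.05,0,0],[0,0,-0.05,0,0],[0,0,-0.05,0,0],[0,0,-0.05,0,0],[0,0,-0.05,0,0],[0,0,-0.05,0,0],[0,0,-0.05,0,0],[0,0,-0.05,0,0]]]' 15
python3 - <<'E'
from h import *
o=env.get_obs();print(o["tool_pos"],o["grip_width"],o["wrist_force"]); cv2.imwrite("pics/w2.png",env.get_image("wrist"))
C=cal("wrist"); print([np.round(proj("wrist",p,C)) for p in([.5895,-.0565,.147],[.5694,.0152,.126])])
E
```

```text
clock: 15.15
tool_pos: [0.5889, -0.0571, 0.1951]
tcp_rot: [0.602, 0.799, -0.0, -0.0]
wrist_force: [0.0, 0.1, -0.0]
grip_width: 0.531
[ 0.58887197 -0.0570935   0.1951332 ] 0.5306532847216052 [ 0.02689371  0.05769185 -0.01138513]
[array([324., 256.]), array([325., 137.])]
```

View pics/w2.png

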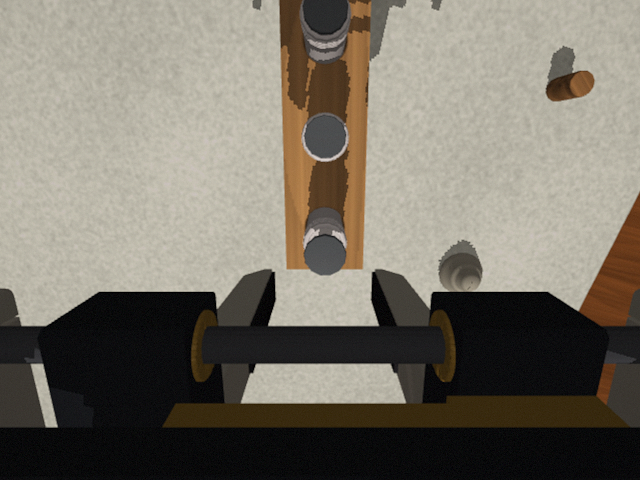

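The wrist view shows plate a at (325,255) and plate b at (325,137), both within 2 px of prediction. I'll descend over the barrel of a and close.

```bash
python3 -m crank '[[[0,0.0005,0,0,0.25],[0,0.0005,0.01,0,0.25],[0,0.0005,0.03,0,0.25],[0,0.0005,0.05,0,0.25],[0,0.0005,0.07,0,0.25],[0,0.0005,0.09,0,0.25],[0,0.0005,0.105,0,0.25],[0,0.0005,0.115,0,0.25],[0,0.0005,0.118,0,0.25],[0,0.0005,0.118,0,0.25]]]' 15
```

```text
clock: 16.03
tool_pos: [0.5892, -0.057, 0.0768]
tcp_rot: [0.602, 0.799, -0.0, -0.001]
wrist_force: [1.0, 0.1, 0.2]
grip_width: 0.749
```

```bash
python3 -m crank '[[[0,0,0,0,1],[0,0,0,0,1],[0,0,0,0,1],[0,0,0,0,1],[0,0,0,0,1],[0,0,0,0,1],[0,0,0,0,1],[0,0,0,0,1],[0,0,0,0,1],[0,0,0,0,1]]]' 15
```

```text
clock: 16.87
tool_pos: [0.5898, -0.0569, 0.0779]
tcp_rot: [0.601, 0.799, 0.0, 0.0]
wrist_force: [-0.4, 1.7, 5.2]
grip_width: 0.334
```

The grip width is 31 mm, which matches the barrel. I'll lift straight up.

```bash
python3 -m crank '[[[0,0,-0.004,0,1],[0,0,-0.01,0,1],[0,0,-0.02,0,1],[0,0,-0.032,0,1],[0,0,-0.045,0,1],[0,0,-0.06,0,1],[0,0,-0.075,0,1],[0,0,-0.088,0,1],[0,0,-0.092,0,1],[0,0,-0.092,0,1]]]'
python3 - <<'E'
from h import *
i=env.get_image("scene"); t=env.get_image("top"); print(env.get_obs()["tool_pos"],env.get_obs()["wrist_force"],env.get_obs()["grip_width"])
o=np.vstack([cv2.resize(i[100:300,240:440],(400,400)),cv2.resize(t[230:360,380:510],(400,400))]).reshape(2,400,400,3)
cv2.imwrite("pics/l1.png",np.hstack([o[0],o[1]])); cv2.imwrite("pics/top1.png",t)
E
```

```text
clock: 17.7
tool_pos: [0.5903, -0.057, 0.1715]
tcp_rot: [0.601, 0.799, 0.001, 0.001]
wrist_force: [1.1, -0.5, -1.4]
grip_width: 0.333
[ 0.58939031 -0.05678626  0.16971557] [-0.12978866  0.37297956 -2.05798479] 0.3287822941979141
```

View pics/l1.png

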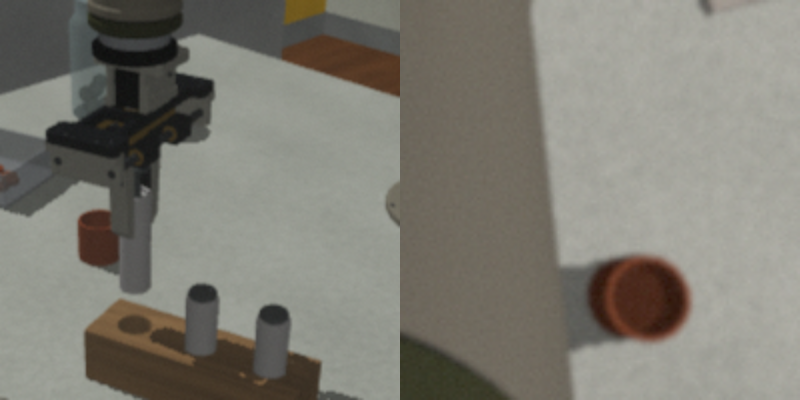

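The syringe hangs upright in the jaws, and b and c are down in the rack. In the top view the pot rim centre is at crop (648,298.5), radius about 13.7 px as expected.

```bash
python3 - <<'E'
from h import *
u,v=380+248/(400/130),230+298.5/(400/130)
P=onz("top",u,v,.052); print(P,onz("scene",289.7,210.8,.052),tri("top",(u,v),"scene",(289.7,210.8)))
print(shift([P[0],P[1],.171]))
E
```

```text
[ 0.45234331 -0.26554346  0.052     ] [ 0.4537908  -0.26087422  0.052     ] (array([ 0.45150645, -0.26522875,  0.04977643]), np.float64(0.002418009451693809))
(array([-0.1627, -0.1894, -0.0013]), None)
```

```bash
python3 -m crank '[[[-0.015,-0.01,0,0,1],[-0.045,-0.03,0,0,1],[-0.075,-0.055,0,0,1],[-0.105,-0.075,0,0,1],[-0.135,-0.097,0,0,1],[-0.165,-0.12,0,0,1],[-0.195,-0.14,0,0,1],[-0.225,-0.162,0,0,1],[-0.25,-0.18,0,0,1],[-0.263,-0.189,0,0,1]]]'
```

```text
clock: 18.63
tool_pos: [0.4777, -0.3662, 0.1688]
tcp_rot: [0.603, 0.797, -0.001, -0.0]
wrist_force: [0.2, 0.2, -0.9]
grip_width: 0.331
```

```bash
python3 - <<'E'
from h import *
for k in range(3): env.get_image("top")
C=cal("wrist"); i=env.get_image("wrist"); print(env.get_obs()["tool_pos"],env.get_obs()["grip_width"]); cv2.imwrite("pics/w3.png",i)
hsv=cv2.cvtColor(i,cv2.COLOR_BGR2HSV); m=(((hsv[...,0]<12)|(hsv[...,0]>172))&(hsv[...,1]>110)).astype(np.uint8)
n,l,st,ce=cv2.connectedComponentsWithStats(m)
for k in range(1,n):
    if st[k,4]>300: print(st[k],ce[k])
print(proj("wrist",[.4525,-.264,.052],C))
E
```

```text
[ 0.48020533 -0.36153106  0.16872594] 0.33205067743362515
[ 289   65   69   75 4008] [323.12000998 101.43587824]
(np.float64(325.1318103748062), np.float64(100.62388927506092))
```

View pics/w3.png

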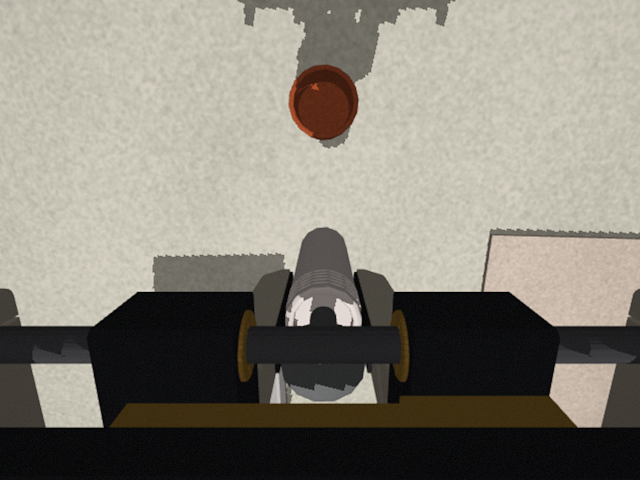

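The pot rim is centred at (323.5,99.5), 69 px wide. The syringe's lower end is at (323,228), upright and on column 323.

```bash
python3 - <<'E'
from h import *
o=env.get_obs(); C=cal("wrist"); P=onz("wrist",323.5,99.5,.052,C); print(P, onz("wrist",358,99.5,.052,C)-onz("wrist",289,99.5,.052,C))
r=R.from_quat(o["tcp_rot"]); t=o["tool_pos"]; ex=r.apply([1,0,0])
zf=t[2]-.0655
print(t,"foot edge expected",proj("wrist",[t[0]+.016*ex[0],t[1]+.016*ex[1],zf],C),"at row 228 foot lead", r.inv().apply(onz("wrist",323,228,zf,C)-t))
print(shift([P[0],P[1],.170]))
E
```

```text
[ 0.45174272 -0.26198078  0.052     ] [0.05059276 0.01456763 0.        ]
[ 0.48020533 -0.36153106  0.16872594] foot edge expected (np.float64(323.2631866346263), np.float64(226.31302330215593)) at row 228 foot lead [ 0.01471896 -0.0001246   0.0655222 ]
(array([ 1.035e-01,  1.000e-04, -1.100e-03]), None)
```

```bash
python3 -m crank '[[[0.012,0,0,0,1],[0.03,0,0,0,1],[0.05,0,0,0,1],[0.07,0,0,0,1],[0.088,0,0,0,1],[0.1,0,0,0,1],[0.1035,0,0,0,1],[0.1035,0,0,0,1],[0.1035,0,0,0,1],[0.1035,0,0,0,1]]]'; python3 -c "
from h import *
print(shift([.4519,-.2622,.071]))"
```

```text
clock: 19.67
tool_pos: [0.4525, -0.2632, 0.1697]
tcp_rot: [0.602, 0.799, -0.0, 0.0]
wrist_force: [-0.3, -0.1, -2.1]
grip_width: 0.333
(array([ 0.0012, -0.0003,  0.0987]), None)
```

Over the pot within about 1 mm. I'll lower most of the way, then gently to the floor.

```bash
python3 -m crank '[[[0,0,0.01,0,1],[0.0005,0,0.025,0,1],[0.0005,0,0.04,0,1],[0.0005,0,0.053,0,1],[0.0005,0,0.065,0,1],[0.0005,0,0.075,0,1],[0.0005,0,0.083,0,1],[0.0005,0,0.088,0,1],[0.0005,0,0.091,0,1],[0.0005,0,0.092,0,1]]]'
```

```text
clock: 20.5
tool_pos: [0.4518, -0.2621, 0.0772]
tcp_rot: [0.602, 0.799, -0.0, -0.0]
wrist_force: [-0.0, 0.2, -1.6]
grip_width: 0.331
```

```bash
python3 -m crank '[[[0,0,0.0005,0,1],[0,0,0.001,0,1],[0,0,0.0015,0,1],[0,0,0.002,0,1],[0,0,0.0025,0,1],[0,0,0.003,0,1],[0,0,0.0035,0,1],[0,0,0.004,0,1],[0,0,0.0045,0,1],[0,0,0.005,0,1]]]'
```

```text
clock: 21.33
tool_pos: [0.4519, -0.262, 0.0726]
tcp_rot: [0.602, 0.799, -0.0, -0.0]
wrist_force: [0.0, 0.2, -1.5]
grip_width: 0.331
```

```bash
python3 -m crank '[[[0,0,0.0003,0,1],[0,0,0.0006,0,1],[0,0,0.0009,0,1],[0,0,0.0012,0,1],[0,0,0.0015,0,1],[0,0,0.0018,0,1],[0,0,0.002,0,1],[0,0,0.002,0,1],[0,0,0.002,0,1],[0,0,0.002,0,1]]]'
```

```text
clock: 22.17
tool_pos: [0.4521, -0.2621, 0.0717]
tcp_rot: [0.602, 0.799, 0.0, 0.0]
wrist_force: [-1.4, 1.4, 15.8]
grip_width: 0.332
```

It stands on the floor: the height matches the expected 0.072 and the force has risen. I'll ease off, open slowly, and then go straight up.

```bash
python3 -m crank '[[[0,0,-0.0006,0,1],[0,0,-0.0012,0,1],[0,0,-0.0012,0,0.6],[0,0,-0.0012,0,0.5],[0,0,-0.0012,0,0.4],[0,0,-0.0012,0,0.3],[0,0,-0.0012,0,0.3],[0,0,-0.0012,0,0.3],[0,0,-0.0012,0,0.3],[0,0,-0.0012,0,0.3]]]'
```

```text
clock: 23.0
tool_pos: [0.4519, -0.262, 0.0718]
tcp_rot: [0.602, 0.799, -0.0, 0.0]
wrist_force: [-0.5, -0.7, 0.1]
grip_width: 0.696
```

```bash
python3 -m crank '[[[0,0,-0.005,0,0.3],[0,0,-0.015,0,0.3],[0,0,-0.03,0,0.3],[0,0,-0.05,0,0.3],[0,0,-0.075,0,0.3],[0,0,-0.1,0,0.3],[0,0,-0.12,0,0.3],[-0.03,0,-0.13,0,0.3],[-0.065,0,-0.13,0,0.3],[-0.1,0,-0.13,0,0.3]]]'
python3 - <<'E'
from h import *
for k in range(3): env.get_image("top")
w=env.get_image("wrist"); s=env.get_image("scene"); o=env.get_obs(); print(o["tool_pos"],o["clock"],o["wrist_force"])
cv2.imwrite("pics/f.png",np.hstack([cv2.resize(w,(400,300)),cv2.resize(s[170:320,240:440],(400,300))]))
C=cal("wrist"); print([np.round(proj("wrist",p,C)*np.array([.625,.625])) for p in([.452,-.262,.142],[.452,-.262,.111])])
E
```

```text
clock: 23.83
tool_pos: [0.4804, -0.3589, 0.2044]
tcp_rot: [0.601, 0.799, 0.0, 0.001]
wrist_force: [0.7, -0.3, 0.1]
grip_width: 0.697
[ 0.47900753 -0.35752642  0.20212537] 24.0833 [ 0.27724548 -0.09254364 -0.30911957]
[array([203.,  59.]), array([202.,  63.])]
```

View pics/f.png

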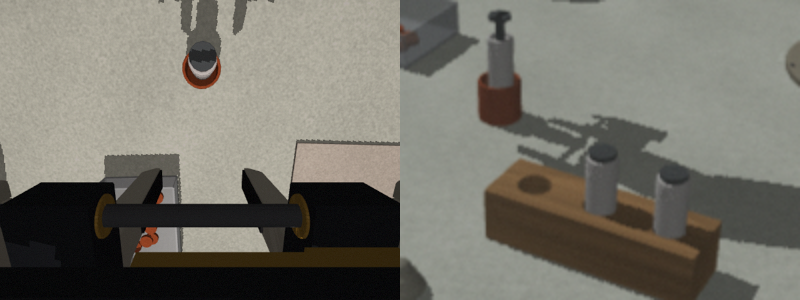

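The scene half shows the blocked syringe standing in the pot with its plunger up, and b and c down in the rack. In the wrist half its plate, near (203,53), is a few pixels from prediction, so I'll take one closer check for lean.

```bash
python3 - <<'E'
from h import *
C=cal("wrist");w=env.get_image("wrist"); s=env.get_image("scene"); 
cv2.imwrite("pics/g.png",np.hstack([cv2.resize(w[30:170,255:395],(400,400)),cv2.resize(s[165:240,260:335],(400,400))]))
for p in([.452,-.262,.142],[.452,-.262,.111],[.452,-.262,.052]):
    a=np.array(proj("wrist",p,C)); b=np.array(proj("scene",p)); print(((a-[255,30])*400/140).round(),((b-[260,165])*400/75+[400,0]).round())
E
```

```text
[197. 185.] [556.  63.]
[197. 203.] [557. 126.]
[196. 228.] [560. 242.]
```

View pics/g.png

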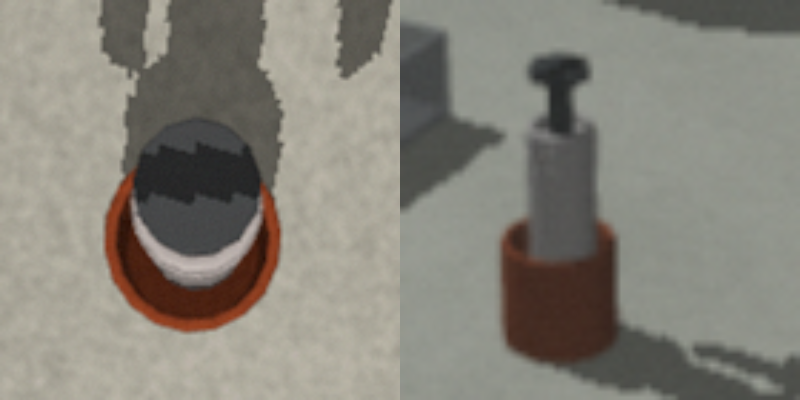

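The plate centre is at (197,187) against a predicted (197,185). In the scene half it's at (559,68) against (556,63). The syringe is upright in the pot with its plunger where it stopped.

```bash
python3 -c "
from h import *
print(env.finish_job(), env.get_obs()['clock'])"
```

```text
the job is handed in; nothing more can be done
the job is handed in; nothing more can be done
```

The job is done and handed in at about 24 s. Syringe a is the blocked one and now stands in the clay reject pot; b and c are clear and stay in their holes.

- **Syringes b and c:** both plungers slid at about 4–5.5 N and went home to about 42 mm, where the force rose to 6.9 N (b) and 7.9 N (c). They are left down.
- **Syringe a:** it slid to about 18 mm, then the force climbed about 1.5 N per mm. I stopped at about 20 mm and 6.7 N, lifted it by the barrel and stood it in the pot.
- **Last checks:** the final pictures show a upright in the pot with its plunger still up, its plate within a few enlarged pixels of prediction. b and c were down in the rack, and the gripper was clear of everything.
- **Not clean:**
  - Setting a on the pot floor briefly reached 15.8 N on the wrist.
  - Closing on the barrel raised the wrist reading to about 5 N, which I did not trace.
  - One early estimate of the plate's position looked about 6 mm off; the closer look cleared it.
- **Bystanders:** the arm never went near the jar, shell or cork, though I did not re-measure them at the end.

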